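Move the solder-ball bottles to the new rack in reverse order

TASK

Move the four solder-ball bottles from their coloured holders on the old rack into the wells of the aluminium rack, one bottle upright in each well, in reverse order: as seen from the robot's base, the bottle that stands leftmost in the old rack goes into the rightmost well, the second from the left into the second from the right, and so on. The bottles are glass: set them down rather than drop them, and do not knock any over.

Things in the scene. Friction and masses are not known exactly. Their poses are not given: they have to be found in the camera images.
- bottle_red: Small upright glass bottle of solder balls with a red screw cap, loose, about 90 g. Round: glass body 28 mm diameter up to 40 mm, cap 30 mm diameter from 40 to 56 mm height (56 mm tall in all). Origin: centre of its underside; z up along its axis; its yaw has no meaning.
- bottle_yellow: Small upright glass bottle of solder balls with a yellow screw cap, loose, about 90 g. Round: glass body 28 mm diameter up to 40 mm, cap 30 mm diameter from 40 to 56 mm height (56 mm tall in all). Origin: centre of its underside; z up along its axis; its yaw has no meaning.
- bottle_green: Small upright glass bottle of solder balls with a green screw cap, loose, about 90 g. Round: glass body 28 mm diameter up to 40 mm, cap 30 mm diameter from 40 to 56 mm height (56 mm tall in all). Origin: centre of its underside; z up along its axis; its yaw has no meaning.
- bottle_blue: Small upright glass bottle of solder balls with a blue screw cap, loose, about 90 g. Round: glass body 28 mm diameter up to 40 mm, cap 30 mm diameter from 40 to 56 mm height (56 mm tall in all). Origin: centre of its underside; z up along its axis; its yaw has no meaning.
- holder_red: Fixed red plastic holder, a square open cup on the old rack; black floor; the red-capped bottle starts in it, up to 6 mm off-centre in x and y. 54 mm square outside, 48 inside, floor 4 mm thick, rim 16 mm above its underside. Origin: centre of its underside, 8 mm above the table. Axes parallel to the old rack's. The holders stand in any order along the rack.
- holder_yellow: Fixed yellow plastic holder, a square open cup on the old rack; black floor; the yellow-capped bottle starts in it, up to 6 mm off-centre in x and y. 54 mm square outside, 48 inside, floor 4 mm thick, rim 16 mm above its underside. Origin: centre of its underside, 8 mm above the table. Axes parallel to the old rack's. The holders stand in any order along the rack.
- holder_green: Fixed green plastic holder, a square open cup on the old rack; black floor; the green-capped bottle starts in it, up to 6 mm off-centre in x and y. 54 mm square outside, 48 inside, floor 4 mm thick, rim 16 mm above its underside. Origin: centre of its underside, 8 mm above the table. Axes parallel to the old rack's. The holders stand in any order along the rack.
- holder_blue: Fixed blue plastic holder, a square open cup on the old rack; black floor; the blue-capped bottle starts in it, up to 6 mm off-centre in x and y. 54 mm square outside, 48 inside, floor 4 mm thick, rim 16 mm above its underside. Origin: centre of its underside, 8 mm above the table. Axes parallel to the old rack's. The holders stand in any order along the rack.
- old_rack: Black base bar of the old rack, fixed, 66 mm (x) by 250 (y) by 8; carries the four coloured holders in a row at x = 0, y = +90, +30, -30, -90 mm. Origin: centre of its underside, on the table. Its +y end is the left end seen from the robot's base (yaw within 0.35 rad). It stands on the robot's left or right side.
- new_rack: Aluminium rack, fixed, empty, 66 mm (x) by 250 (y); four black-floored square wells in a row, centred at x = 0, y = +90, +30, -30, -90 mm, each 48 mm square inside, floor 12 mm and rim 24 mm above the table. Origin: centre of its underside, on the table. Its +y end is the left end seen from the robot's base (yaw within 0.35 rad). It stands on the robot's other side.

How it is judged (in metres and radians):
At the end, for the whole second after the job is handed in: Each bottle upright (0.15 rad), at rest on the floor (6 mm) of a well of the aluminium rack, within 13 mm of its centre in rack x and y, in reverse order of the like-coloured holders: holder at y = +90 mm on the old rack, bottle at -90 on the new; +30, -30; -30, +30; -90, +90 (x of bottle_red in the frame of new_rack between -0.013 and 0.013 m and z of bottle_red in the frame of new_rack between 0.006 and 0.018 m and angle between each of bottle_red, bottle_yellow, bottle_green, bottle_blue's own z axis and vertical below 0.15 rad and linear speed of each of bottle_red, bottle_yellow, bottle_green, bottle_blue below 0.02 m/s and ((y of holder_red in the frame of old_rack between 0.07 and 0.11 m and y of bottle_red in the frame of new_rack between -0.103 and -0.077 m) or (y of holder_red in the frame of old_rack between 0.01 and 0.05 m and y of bottle_red in the frame of new_rack between -0.043 and -0.017 m) or (y of holder_red in the frame of old_rack between -0.05 and -0.01 m and y of bottle_red in the frame of new_rack between 0.017 and 0.043 m) or (y of holder_red in the frame of old_rack between -0.11 and -0.07 m and y of bottle_red in the frame of new_rack between 0.077 and 0.103 m)) and x of bottle_yellow in the frame of new_rack between -0.013 and 0.013 m and z of bottle_yellow in the frame of new_rack between 0.006 and 0.018 m and ((y of holder_yellow in the frame of old_rack between 0.07 and 0.11 m and y of bottle_yellow in the frame of new_rack between -0.103 and -0.077 m) or (y of holder_yellow in the frame of old_rack between 0.01 and 0.05 m and y of bottle_yellow in the frame of new_rack between -0.043 and -0.017 m) or (y of holder_yellow in the frame of old_rack between -0.05 and -0.01 m and y of bottle_yellow in the frame of new_rack between 0.017 and 0.043 m) or (y of holder_yellow in the frame of old_rack between -0.11 and -0.07 m and y of bottle_yellow in the frame of new_rack between 0.077 and 0.103 m)) and x of bottle_green in the frame of new_rack between -0.013 and 0.013 m and z of bottle_green in the frame of new_rack between 0.006 and 0.018 m and ((y of holder_green in the frame of old_rack between 0.07 and 0.11 m and y of bottle_green in the frame of new_rack between -0.103 and -0.077 m) or (y of holder_green in the frame of old_rack between 0.01 and 0.05 m and y of bottle_green in the frame of new_rack between -0.043 and -0.017 m) or (y of holder_green in the frame of old_rack between -0.05 and -0.01 m and y of bottle_green in the frame of new_rack between 0.017 and 0.043 m) or (y of holder_green in the frame of old_rack between -0.11 and -0.07 m and y of bottle_green in the frame of new_rack between 0.077 and 0.103 m)) and x of bottle_blue in the frame of new_rack between -0.013 and 0.013 m and z of bottle_blue in the frame of new_rack between 0.006 and 0.018 m and ((y of holder_blue in the frame of old_rack between 0.07 and 0.11 m and y of bottle_blue in the frame of new_rack between -0.103 and -0.077 m) or (y of holder_blue in the frame of old_rack between 0.01 and 0.05 m and y of bottle_blue in the frame of new_rack between -0.043 and -0.017 m) or (y of holder_blue in the frame of old_rack between -0.05 and -0.01 m and y of bottle_blue in the frame of new_rack between 0.017 and 0.043 m) or (y of holder_blue in the frame of old_rack between -0.11 and -0.07 m and y of bottle_blue in the frame of new_rack between 0.077 and 0.103 m))); the robot touches nothing.
It fails at once if a bottle is tipped over (more than 0.7 rad) (angle between any of bottle_red, bottle_yellow, bottle_green, bottle_blue's own z axis and vertical above 0.7 rad).
It fails at once if a bottle is dropped: it moves faster than 0.6 m/s while its underside is lower than 45 mm above the table (a fall of more than about 2 cm) ((linear speed of bottle_red above 0.6 m/s and height (world z) of bottle_red below 0.045 m) or (linear speed of bottle_yellow above 0.6 m/s and height (world z) of bottle_yellow below 0.045 m) or (linear speed of bottle_green above 0.6 m/s and height (world z) of bottle_green below 0.045 m) or (linear speed of bottle_blue above 0.6 m/s and height (world z) of bottle_blue below 0.045 m)).
It also fails if it takes over 109 s, if anything falls off the work surface, if the arm or the gripper's body presses on something with over 40 N, if the wrist force passes 120 N, or if a joint passes its speed limit or range.

ROBOT

A 6-joint arm with a two-finger parallel gripper is mounted at the origin on the work surface. World frame = base frame: x ahead of the robot, y to its left, z up, the work surface at z = 0. Lengths are in mm, angles in rad, forces in N, time in s.
With the tool pointing down it reaches from about 350 to 775 mm from the base axis. Payload 7.3 kg.
Tool frame: the origin (TCP) lies at the very end of the fingers, on their centre line; the grasp point (between the pads) lies 19 mm behind it; z points along the fingers, y is the line along which they close (so a half turn about z gives the same grasp; the last joint's range is limited). The gripper opens to 92 mm and grips with 3 to 60 N. Pads are 19 mm wide; open, the fingers measure 130 mm over their backs; the gripper's body (75 mm by 190 mm) begins 47 mm behind the grasp point.
Start: joints at [-1.33, 0.342, 1.524, -0, 1.275, -0.146], TCP at [198.067, -486.224, 226.741] pointing down, gripper open.
Joint ranges: [-2.53, 2.53], [-0.77, 2.02], [0.04, 2.7], [-1, 4.14], [0.28, 2.66], [-3.11, 3.11]. Speed limits (rad/s): [2.57, 2.57, 3.14, 3.14, 3.14, 3.14].

INTERFACE

Orientations are given as [roll, pitch, yaw] about the fixed x, y, z axes, in that order (R = Rz(yaw) Ry(pitch) Rx(roll)).
In Python, from plant import get_obs, vision, workorder gives the robot as it stands.
- The arm moves only by the shell command python3 -m pendant 'ROWS' [OPENING]. ROWS is a JSON object of lists of equal length, an entry for each row: "dp": the shift along the tool's x, y, z in m, a list of three; "rotation": the turn, a rotation vector about the tool's x, y, z in rad, a list of three. A call has 1 to 8 rows; each row is the pose to reach, as a shift and turn from the pose commanded when the call began, along the tool's axes at that moment; what a row does not reach only later rows make up. A row lasts 1/8 s, in which the tool goes at most 62.5 mm and 10.7 degrees, less where a joint would pass 70% of its speed; a pose out of reach is approached as far as the arm can. A call with a gripper value outside its range is refused whole. OPENING is the finger opening in m, from 0 to 0.0918, set as the call begins (- or left out, the last holds). The fingers move at their own pace and stop on an object; the grip force is fixed at half the most. Time passes only in rows, so rows that repeat a pose let the fingers close. It gives the time, the measured TCP pose, the force, the opening and the grip force at its end, in the units of the state.
- get_obs(): the state, without advancing time (a new reading comes with each control period).
- vision.capture(name): name is "scene" or "top" or "wrist"; returns a dict with "pixels" (384x512x3 uint8, red, green, blue), "vfov" (degrees; the focal length in pixels is half the picture's height over the tangent of half this angle, whatever the lens; pixels are square), "cx", "cy" (the principal point, pixels), "pose" (4x4, takes a point from camera to world coordinates); the wrist camera has in their place "T_tool_cam" (4x4, takes a point from camera to tool coordinates, whose origin is the TCP and whose axes are the flange's). Camera axes: x right, y up, looking along -z (the intrinsics and any distortion apply to the point x, -y, -z); pixel columns grow to the right and rows downward; lengths in mm; the calibration is good to about 2 mm. A picture is of the moment at which its call begins: read the wrist's pose just before it. There is no depth.
- workorder.close_job(): hands the job in; it is judged then, once.
The state is a dict: "time": time; "joint_positions": joint angles; "dq": joint speeds; "tau": joint torques, N m; "tool_pos": TCP position; "tcp_rot": TCP orientation; "contact_force": force on the tool from outside, world axes, zero at the start; "moment": the same for the moment, N m; "grip_width": finger opening in mm; "finger_force": force on a finger pad.
Only numpy, scipy, OpenCV 4.12 (cv2) and the standard library are available. Lean on these libraries where they do the work, as an engineer would, in place of code of your own. Each camera call takes 0.05 s, during which the arm holds its last target. There are 200 camera calls.

## Working session

There is one attempt and no reset: what is moved stays moved. The work goes in short steps, Python scripts to look and compute and a shell command to move; the robot and the scene stay as the last step left them, time stands still between calls to the robot, and variables do not carry over. Pictures are saved under pics/ and viewed, at most 14 in all, crops included, and the job is handed in when it is done.

```bash
ls; mkdir -p pics
python3 - <<'E'
from plant import get_obs, vision
import cv2
print(get_obs())
for n in("top","scene"):
    c=vision.capture(n); cv2.imwrite(f"pics/{n}0.png",c["pixels"][:,:,::-1])
    print({k:v for k,v in c.items() if k!="pixels"})
E
```

```text
pics
{'time': 0.0, 'joint_positions': array([-1.33000042e+00,  3.42705557e-01,  1.52498642e+00, -1.82964573e-05,
        1.27539885e+00, -1.46008853e-01]), 'dq': array([0.0015246 , 0.00038344, 0.00115081, 0.00066573, 0.00084138,
       0.00163238]), 'tau': array([ 1.23516391e-03, -4.31244707e+01, -2.44215649e+01,  7.17649539e-02,
        5.59275644e-02, -1.46168359e-04]), 'tool_pos': array([ 197.96245484, -485.8211245 ,  226.06455171]), 'tcp_rot': array([-3.14010788e+00, -2.00659783e-04,  3.86809946e-01]), 'contact_force': array([ 0.67564421, -0.06432719,  0.30542483]), 'moment': array([0.04159703, 0.0021073 , 0.00118966]), 'finger_force': 0.0, 'grip_width': 91.92928026506402}
{'vfov': 47.8723018397626, 'cx': 257.7743202050987, 'cy': 198.72030703201955, 'pose': array([[-1.20404686e-02,  9.86239480e-01, -1.64883945e-01,
         3.52360554e+02],
       [-9.99820327e-01, -1.42886924e-02, -1.24558360e-02,
        -1.57634396e+01],
       [-1.46404132e-02,  1.64704346e-01,  9.86234321e-01,
         9.45793493e+02],
       [ 0.00000000e+00,  0.00000000e+00,  0.00000000e+00,
         1.00000000e+00]])}
{'vfov': 50.17519957954741, 'cx': 253.80631327564612, 'cy': 194.84170049896625, 'pose': array([[-6.40165237e-01, -6.34898842e-01,  4.32541247e-01,
         9.33761529e+02],
       [ 7.68146174e-01, -5.37662130e-01,  3.47664911e-01,
         3.09058353e+02],
       [ 1.18289989e-02,  5.54817894e-01,  8.31887721e-01,
         8.68940424e+02],
       [ 0.00000000e+00,  0.00000000e+00,  0.00000000e+00,
         1.00000000e+00]])}
```

View pics/top0.png

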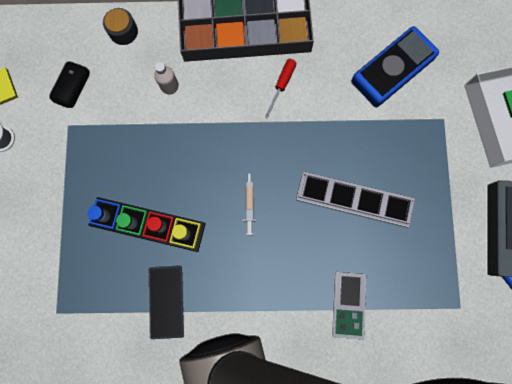

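View pics/scene0.png

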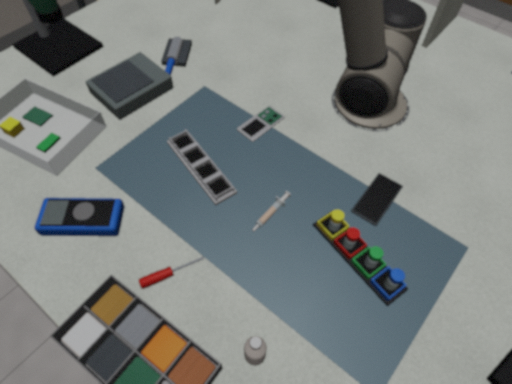

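The top view shows the old rack on the left side (blue, green, red and yellow, from left to right, about px (100,213) to (182,232)). The empty aluminium rack is on the right, px (300,175) to (412,222). I'll enlarge both.

Run:
```python
import cv2,numpy as np
im=cv2.imread("pics/top0.png")
a=cv2.resize(im[190:255,80:212],None,fx=6,fy=6,interpolation=cv2.INTER_CUBIC)
b=cv2.resize(im[165:230,290:422],None,fx=6,fy=6,interpolation=cv2.INTER_CUBIC)
o=cv2.resize(np.vstack([a,b]),(792,780))
cv2.imwrite("pics/a.png",a);cv2.imwrite("pics/b.png",b)
```

```text
(no output)
```

View pics/a.png

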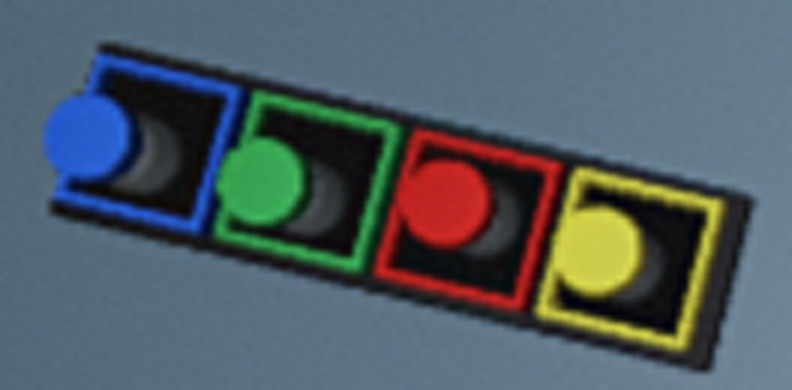

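View pics/b.png

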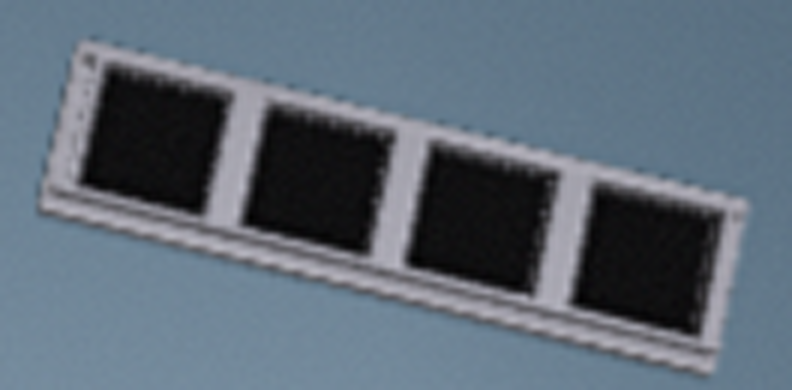

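Crop a: the cap tops are at (88,137), (261,181), (445,204) and (597,250). Crop b: the rack rim corners are at (83,42), (748,202), (712,350) and (45,190).

```bash
cat > h.py <<'E'
import numpy as np
from plant import get_obs, vision
from scipy.spatial.transform import Rotation as R
def ray(c,uv,z,P=None):
    P=c["pose"] if P is None else P
    f=192/np.tan(np.radians(c["vfov"]/2))
    uv=np.atleast_2d(uv).astype(float)
    d=np.c_[(uv[:,0]-c["cx"])/f,-(uv[:,1]-c["cy"])/f,-np.ones(len(uv))]@P[:3,:3].T
    return P[:3,3]+d*((z-P[2,3])/d[:,2])[:,None]
def tool():
    o=get_obs();T=np.eye(4);T[:3,:3]=R.from_euler("xyz",o["tcp_rot"]).as_matrix();T[:3,3]=o["tool_pos"];return T
E
python3 - <<'E'
from h import *
np.set_printoptions(precision=1,suppress=True)
c=vision.capture("top")
A=lambda p:(np.array(p)+.5)/6-.5+[80,190]
B=lambda p:(np.array(p)+.5)/6-.5+[290,165]
print("caps",ray(c,A([(88,137),(261,181),(445,204),(597,250)]),68))
hr=ray(c,A([(98,55),(722,200),(688,350),(55,195)]),24);print("holders",hr, np.linalg.norm(np.diff(hr,axis=0),axis=1))
h=hr.mean(0);e=(hr[0]+hr[3]-hr[1]-hr[2]);e/=np.linalg.norm(e);print("hcent",h,np.arctan2(-e[0],e[1]),[ (h+e*k)[:2] for k in(90,30,-30,-90)])
r=ray(c,B([(83,42),(748,202),(712,350),(45,190)]),24);print("rack",r,np.linalg.norm(np.diff(r,axis=0),axis=1))
w=ray(c,B([[(157,138),(319,178),(482,218),(646,258)]][0]),18);print("wells",w)
m=r.mean(0);e=(r[0]+r[3]-r[1]-r[2]);e/=np.linalg.norm(e);print(m,np.arctan2(-e[0],e[1]));print([ (m+e*k)[:2] for k in(90,30,-30,-90)])
E
```

```text
caps [[475.4 332.3  68. ]
 [459.4 272.   68. ]
 [450.6 208.7  68. ]
 [434.2 156.5  68. ]]
holders [[511.5 347.6  24. ]
 [455.7 120.6  24. ]
 [402.4 132.2  24. ]
 [460.7 360.6  24. ]] [233.7  54.4 235.7]
hcent [457.6 240.2  24. ] -0.24559884755244654 [array([479.5, 327.5]), array([464.9, 269.3]), array([450.3, 211.1]), array([435.7, 152.9])]
rack [[ 565.  -104.4   24. ]
 [ 502.6 -340.5   24. ]
 [ 449.6 -324.    24. ]
 [ 510.7  -89.1   24. ]] [244.3  55.6 242.7]
wells [[ 530.3 -130.7   18. ]
 [ 514.6 -188.8   18. ]
 [ 499.1 -246.8   18. ]
 [ 483.7 -304.7   18. ]]
[ 507.  -214.5   24. ] -0.25632062008958323
[array([ 529.8, -127.4]), array([ 514.6, -185.5]), array([ 499.4, -243.5]), array([ 484.1, -301.6])]
```

```bash
cat >> h.py <<'E'
def go(x,y,z,yaw=1.32):
    T=tool(); G=R.from_euler("xyz",[np.pi,0,yaw])
    print("dp",np.round(T[:3,:3].T@(np.array([x,y,z])-T[:3,3])/1000,4),"rot",np.round((R.from_matrix(T[:3,:3]).inv()*G).as_rotvec(),4))
E
python3 -c "
from h import *
go(507,-214,300)"
```

```text
dp [ 0.3888 -0.1353 -0.0736] rot [-9.000e-04 -7.000e-04 -9.332e-01]
```

```bash
python3 -m pendant '{"dp":[[0.03,-0.01,-0.02],[0.09,-0.03,-0.05],[0.15,-0.05,-0.07],[0.21,-0.07,-0.074],[0.27,-0.095,-0.074],[0.33,-0.115,-0.074],[0.37,-0.13,-0.074],[0.389,-0.135,-0.074]],"rotation":[[0,0,-0.08],[0,0,-0.22],[0,0,-0.38],[0,0,-0.54],[0,0,-0.7],[0,0,-0.83],[0,0,-0.91],[0,0,-0.933]]}' 0.0918
python3 - <<'E'
from h import *
import cv2
go(507,-214,300)
c=vision.capture("wrist");cv2.imwrite("pics/w1.png",c["pixels"][:,:,::-1]);print(c["T_tool_cam"],c["vfov"],c["cx"],c["cy"])
E
```

```text
time: 1.15
tool_pos: [509.0, -211.9, 300.2]
tcp_rot: [-3.141, -0.001, 1.324]
contact_force: [-0.2, -0.5, 0.4]
grip_width: 91.8
finger_force: 0.0
dp [-0.0025 -0.0015  0.0002] rot [-0.0006 -0.0006  0.0044]
[[-1.15483295e-03  9.58695419e-01  2.84432348e-01  7.76717204e+01]
 [ 9.99999089e-01  1.30570675e-03 -3.40830375e-04 -3.78437609e-01]
 [-6.98137757e-04  2.84431696e-01 -9.58696054e-01 -1.56965051e+02]
 [ 0.00000000e+00  0.00000000e+00  0.00000000e+00  1.00000000e+00]] 65.27052804892794 256.3663183518298 189.5551318957784
```

View pics/w1.png

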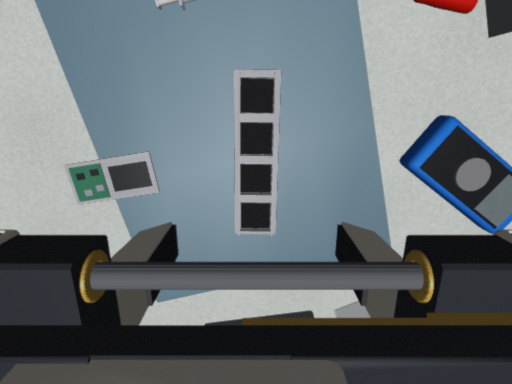

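The wrist view shows the rack upright near column 257. The well openings are centred near (257,95), (257,138), (256,179) and (256,216).

Run:
```python
import cv2
from h import *
np.set_printoptions(precision=1,suppress=True)
im=cv2.imread("pics/w1.png");cv2.imwrite("pics/w1c.png",cv2.resize(im[60:245,215:300],(340*800//1000*1,592),interpolation=cv2.INTER_CUBIC) if 0 else cv2.resize(im[60:245,215:300],None,fx=3.2,fy=3.2,interpolation=cv2.INTER_CUBIC))
T=tool();c=vision.capture("wrist");P=T@c["T_tool_cam"]
print(ray(c,[(257,95),(257,138),(256,179),(256,216)],18,P))
q=ray(c,[(234,70),(281,70),(276,234),(235,234)],24,P);print(q,q.mean(0))
```

```text
[[ 531.3 -129.    18. ]
 [ 516.7 -186.9   18. ]
 [ 500.2 -246.1   18. ]
 [ 485.5 -304.2   18. ]]
[[ 509.   -90.4   24. ]
 [ 570.4 -105.9   24. ]
 [ 509.2 -339.    24. ]
 [ 446.6 -323.2   24. ]] [ 508.8 -214.6   24. ]
```

View pics/w1c.png

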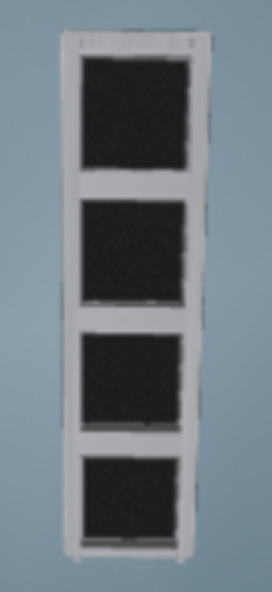

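The crop confirms four wells, and both cameras agree to about 2 mm. Next I'll look at the old rack from above.

```bash
python3 -c "
from h import *
go(457.6,190,300)"
```

```text
dp [ 3.785e-01 -1.483e-01  3.000e-04] rot [-0.0009 -0.0002  0.0023]
```

```bash
python3 -m pendant '{"dp":[[0.03,-0.012,0],[0.08,-0.032,0],[0.137,-0.054,0],[0.194,-0.076,0],[0.251,-0.098,0],[0.308,-0.12,0],[0.355,-0.139,0],[0.3785,-0.148,0]],"rotation":[[0,0,0],[0,0,0],[0,0,0],[0,0,0],[0,0,0],[0,0,0],[0,0,0],[0,0,0]]}'
python3 - <<'E'
from h import *
import cv2
np.set_printoptions(precision=1,suppress=True)
T=tool();c=vision.capture("wrist");P=T@c["T_tool_cam"];im=c["pixels"][:,:,::-1]
o=cv2.resize(im[40:260,190:330],None,fx=2.7,fy=2.7,interpolation=cv2.INTER_CUBIC);cv2.imwrite("pics/w2.png",o);np.save("P2.npy",P)
E
```

```text
time: 2.25
tool_pos: [457.5, 189.4, 300.8]
tcp_rot: [3.142, 0.0, 1.319]
contact_force: [0.5, -0.2, 0.3]
grip_width: 92.1
finger_force: 0.0
```

View pics/w2.png

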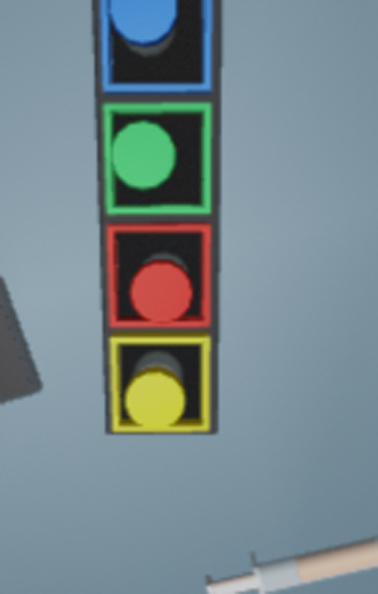

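The cap tops in this crop are blue (143,10), green (144,155), red (161,292) and yellow (155,400).

Run:
```python
from h import *
np.set_printoptions(precision=1,suppress=True)
c=vision.capture("wrist");P=np.load("P2.npy")
print(ray(c,np.array([(143,10),(143.5,155),(161,292),(155,400)])/2.7+[190,40],68,P))
go(476,332,120);go(435,155,120)
```

```text
[[477.5 331.1  68. ]
 [461.7 272.4  68. ]
 [453.3 209.3  68. ]
 [436.5 157.6  68. ]]
dp [ 0.1 -0.   0.2] rot [-0.  0.  0.]
dp [-0.  -0.   0.2] rot [-0.  0.  0.]
```

```bash
python3 -m pendant '{"dp":[[0.03,-0.004,0.03],[0.075,-0.009,0.065],[0.12,-0.014,0.1],[0.1425,-0.017,0.14],[0.1425,-0.017,0.18],[0.1425,-0.017,0.22],[0.1425,-0.017,0.245],[0.1425,-0.017,0.26]],"rotation":[[0,0,0],[0,0,0],[0,0,0],[0,0,0],[0,0,0],[0,0,0],[0,0,0],[0,0,0]]}' && python3 -m pendant '{"dp":[[0,0,0],[0,0,0],[0,0,0],[0,0,0],[0,0,0],[0,0,0]],"rotation":[[0,0,0],[0,0,0],[0,0,0],[0,0,0],[0,0,0],[0,0,0]]}' 0.02; python3 -c "
from h import *
go(476.5,331.7,40)"
```

```text
time: 3.35
tool_pos: [477.5, 328.8, 39.4]
tcp_rot: [-3.141, 0.002, 1.317]
contact_force: [-1.4, 0.9, -0.0]
grip_width: 92.2
finger_force: 0.0
time: 4.1
tool_pos: [476.9, 331.3, 40.8]
tcp_rot: [3.141, 0.0, 1.32]
contact_force: [0.1, 0.8, -0.5]
grip_width: 36.2
finger_force: 0.0
dp [ 0.0003 -0.0005  0.0008] rot [ 0.0001  0.     -0.    ]
```

```bash
python3 -m pendant '{"dp":[[0,0,0],[0,0,0],[0,0,0],[0,0,0]],"rotation":[[0,0,0],[0,0,0],[0,0,0],[0,0,0]]}' 0.02; python3 -m pendant '{"dp":[[0,0,-0.005],[0,0,-0.015],[0,0,-0.04],[0,0,-0.07],[0,0,-0.1]],"rotation":[[0,0,0],[0,0,0],[0,0,0],[0,0,0],[0,0,0]]}'; python3 -c "
from h import *
go(484.5,-304,140)"
```

```text
time: 4.6
tool_pos: [477.0, 331.2, 40.7]
tcp_rot: [3.142, 0.0, 1.32]
contact_force: [0.1, 1.0, 1.4]
grip_width: 29.0
finger_force: 30.0
time: 5.22
tool_pos: [477.0, 331.1, 142.2]
tcp_rot: [3.141, -0.0, 1.32]
contact_force: [0.1, 0.5, -1.9]
grip_width: 29.3
finger_force: 30.0
dp [-0.6133  0.1651  0.0022] rot [ 0.0003 -0.0002 -0.0003]
```

```bash
python3 -m pendant '{"dp":[[-0.015,0.004,0],[-0.045,0.012,0],[-0.085,0.023,0],[-0.13,0.035,0],[-0.175,0.047,0],[-0.22,0.059,0],[-0.265,0.071,0],[-0.31,0.083,0]],"rotation":[[0,0,0],[0,0,0],[0,0,0],[0,0,0],[0,0,0],[0,0,0],[0,0,0],[0,0,0]]}' && python3 -m pendant '{"dp":[[-0.045,0.012,0],[-0.09,0.024,0],[-0.135,0.036,0],[-0.18,0.049,0],[-0.225,0.061,0],[-0.265,0.072,0],[-0.292,0.079,0],[-0.303,0.082,0]],"rotation":[[0,0,0],[0,0,0],[0,0,0],[0,0,0],[0,0,0],[0,0,0],[0,0,0],[0,0,0]]}'&& python3 -m pendant '{"dp":[[0,0,0.01],[0,0,0.035],[0,0,0.06],[0,0,0.075],[0,0,0.085]],"rotation":[[0,0,0],[0,0,0],[0,0,0],[0,0,0],[0,0,0]]}';python3 -c "
from h import *
go(484.5,-304,41)"
```

```text
time: 6.22
tool_pos: [479.1, 8.3, 139.8]
tcp_rot: [-3.14, 0.0, 1.32]
contact_force: [1.5, -0.3, -1.2]
grip_width: 29.4
finger_force: 30.0
time: 7.22
tool_pos: [483.2, -304.9, 139.6]
tcp_rot: [-3.14, -0.001, 1.318]
contact_force: [-0.1, 0.3, -1.6]
grip_width: 29.1
finger_force: 30.0
time: 7.85
tool_pos: [484.4, -302.6, 54.8]
tcp_rot: [-3.141, -0.0, 1.321]
contact_force: [-0.5, -0.5, -0.6]
grip_width: 29.2
finger_force: 30.0
dp [-0.0013  0.0004  0.0138] rot [-0.0009 -0.0005  0.0007]
```

```bash
python3 -m pendant '{"dp":[[-0.001,0,0.005],[-0.001,0,0.009],[-0.001,0,0.012],[-0.001,0,0.0138],[-0.001,0,0.0138]],"rotation":[[0,0,0],[0,0,0],[0,0,0],[0,0,0],[0,0,0]]}' && python3 -m pendant '{"dp":[[0,0,0],[0,0,0],[0,0,0],[0,0,0],[0,0,0],[0,0,-0.03],[0,0,-0.07],[0,0,-0.1]],"rotation":[[0,0,0],[0,0,0],[0,0,0],[0,0,0],[0,0,0],[0,0,0],[0,0,0],[0,0,0]]}' 0.075;python3 - <<'E'
from h import *
import cv2
go(460.5,272.2,140)
c=vision.capture("top");cv2.imwrite("pics/t2.png",c["pixels"][:,:,::-1])
E
```

```text
time: 8.48
tool_pos: [484.3, -304.6, 42.0]
tcp_rot: [3.141, 0.0, 1.32]
contact_force: [0.2, -0.4, -0.3]
grip_width: 29.2
finger_force: 30.0
time: 9.48
tool_pos: [484.5, -304.7, 143.5]
tcp_rot: [3.14, 0.001, 1.32]
contact_force: [0.6, 0.0, 0.1]
grip_width: 74.8
finger_force: 0.0
dp [ 0.5529 -0.1666  0.003 ] rot [ 0.0011  0.0006 -0.0002]
```

View pics/t2.png

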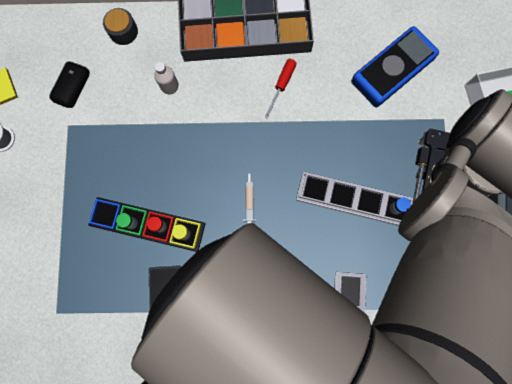

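The blue bottle stands upright in the rightmost well, cap at (403,204). Green is next.

```bash
python3 -m pendant '{"dp":[[0.02,-0.006,0],[0.06,-0.018,0],[0.11,-0.033,0],[0.16,-0.048,0],[0.21,-0.063,0],[0.26,-0.078,0],[0.31,-0.093,0],[0.36,-0.108,0]],"rotation":[[0,0,0],[0,0,0],[0,0,0],[0,0,0],[0,0,0],[0,0,0],[0,0,0],[0,0,0]]}' && python3 -m pendant '{"dp":[[0.05,-0.015,0],[0.1,-0.03,0],[0.145,-0.044,0],[0.18,-0.054,0],[0.193,-0.0585,0],[0.193,-0.0585,0.02],[0.193,-0.0585,0.05],[0.193,-0.0585,0.07]],"rotation":[[0,0,0],[0,0,0],[0,0,0],[0,0,0],[0,0,0],[0,0,0],[0,0,0],[0,0,0]]}';python3 -c "
from h import *
go(460.5,272.2,40)"
```

```text
time: 10.52
tool_pos: [467.2, 73.4, 140.8]
tcp_rot: [-3.139, 0.0, 1.32]
contact_force: [0.6, -0.2, -0.9]
grip_width: 75.0
finger_force: 0.0
time: 11.52
tool_pos: [458.8, 271.6, 70.0]
tcp_rot: [-3.139, 0.002, 1.32]
contact_force: [0.2, 0.2, -0.3]
grip_width: 74.7
finger_force: 0.0
dp [0.0011 0.0016 0.03  ] rot [-0.0024  0.0022 -0.0004]
```

```bash
python3 -m pendant '{"dp":[[0,0.001,0.012],[0,0.001,0.023],[0,0.001,0.03],[0,0.001,0.031]],"rotation":[[0,0,0],[0,0,0],[0,0,0],[0,0,0]]}' && python3 -m pendant '{"dp":[[0,0,0],[0,0,0],[0,0,0],[0,0,0],[0,0,0],[0,0,0],[0,0,0],[0,0,0]],"rotation":[[0,0,0],[0,0,0],[0,0,0],[0,0,0],[0,0,0],[0,0,0],[0,0,0],[0,0,0]]}' 0.02; python3 -m pendant '{"dp":[[0,0,-0.005],[0,0,-0.015],[0,0,-0.04],[0,0,-0.07],[0,0,-0.1]],"rotation":[[0,0,0],[0,0,0],[0,0,0],[0,0,0],[0,0,0]]}'; python3 -c "
from h import *
go(500.2,-245.7,140)"
```

```text
time: 12.02
tool_pos: [461.2, 272.1, 40.7]
tcp_rot: [-3.141, 0.0, 1.32]
contact_force: [0.3, -0.8, 0.2]
grip_width: 75.1
finger_force: 0.0
time: 13.02
tool_pos: [461.3, 272.2, 40.9]
tcp_rot: [3.142, 0.0, 1.32]
contact_force: [0.3, 0.1, 1.6]
grip_width: 29.8
finger_force: 30.0
time: 13.65
tool_pos: [461.3, 272.2, 142.4]
tcp_rot: [3.141, -0.0, 1.32]
contact_force: [0.0, 0.1, -0.7]
grip_width: 29.0
finger_force: 30.0
dp [-0.492   0.1663  0.0024] rot [ 0.0004 -0.0002 -0.0003]
```

```bash
python3 -m pendant '{"dp":[[-0.02,0.007,0],[-0.06,0.02,0],[-0.105,0.035,0],[-0.15,0.051,0],[-0.195,0.066,0],[-0.24,0.081,0],[-0.285,0.096,0],[-0.33,0.111,0]],"rotation":[[0,0,0],[0,0,0],[0,0,0],[0,0,0],[0,0,0],[0,0,0],[0,0,0],[0,0,0]]}' && python3 -m pendant '{"dp":[[-0.045,0.015,0],[-0.09,0.03,0],[-0.13,0.044,0],[-0.155,0.053,0],[-0.162,0.055,0],[-0.162,0.055,0.02],[-0.162,0.055,0.05],[-0.162,0.055,0.075]],"rotation":[[0,0,0],[0,0,0],[0,0,0],[0,0,0],[0,0,0],[0,0,0],[0,0,0],[0,0,0]]}'&& python3 -m pendant '{"dp":[[0,0,0.004],[0,0,0.006]],"rotation":[[0,0,0],[0,0,0]]}';python3 -c "
from h import *
go(500.2,-245.7,41)"
```

```text
time: 14.65
tool_pos: [487.0, -76.6, 141.7]
tcp_rot: [3.14, 0.0, 1.32]
contact_force: [1.6, 0.1, -1.1]
grip_width: 29.0
finger_force: 30.0
time: 15.65
tool_pos: [499.8, -244.3, 65.4]
tcp_rot: [-3.141, -0.0, 1.321]
contact_force: [0.0, 0.1, -0.9]
grip_width: 29.2
finger_force: 30.0
time: 15.9
tool_pos: [500.4, -245.3, 60.7]
tcp_rot: [3.141, 0.0, 1.32]
contact_force: [0.3, -0.5, -0.4]
grip_width: 29.5
finger_force: 30.0
dp [-0.0005 -0.0001  0.0197] rot [0.0009 0.0003 0.0004]
```

```bash
python3 -m pendant '{"dp":[[0,0,0.007],[0,0,0.013],[0,0,0.017],[0,0,0.0195],[0,0,0.0202],[0,0,0.0202]],"rotation":[[0,0,0],[0,0,0],[0,0,0],[0,0,0],[0,0,0],[0,0,0]]}' && python3 -m pendant '{"dp":[[0,0,0],[0,0,0],[0,0,0],[0,0,0],[0,0,0],[0,0,-0.03],[0,0,-0.07],[0,0,-0.1]],"rotation":[[0,0,0],[0,0,0],[0,0,0],[0,0,0],[0,0,0],[0,0,0],[0,0,0],[0,0,0]]}' 0.075;python3 -c "
from h import *
go(452,209.2,140)"
```

```text
time: 16.65
tool_pos: [500.0, -245.8, 41.8]
tcp_rot: [3.141, 0.001, 1.32]
contact_force: [-5.9, 3.0, 15.6]
grip_width: 29.1
finger_force: 30.0
time: 17.65
tool_pos: [500.2, -245.7, 141.3]
tcp_rot: [3.14, 0.0, 1.32]
contact_force: [0.3, 0.2, -0.6]
grip_width: 75.0
finger_force: 0.0
dp [ 0.4287 -0.1597  0.0009] rot [ 0.0011  0.0005 -0.0002]
```

```bash
python3 -m pendant '{"dp":[[0.02,-0.007,0],[0.06,-0.022,0],[0.11,-0.041,0],[0.16,-0.06,0],[0.21,-0.078,0],[0.26,-0.097,0],[0.31,-0.115,0],[0.35,-0.13,0]],"rotation":[[0,0,0],[0,0,0],[0,0,0],[0,0,0],[0,0,0],[0,0,0],[0,0,0],[0,0,0]]}' && python3 -m pendant '{"dp":[[0.04,-0.015,0],[0.065,-0.024,0],[0.0785,-0.0295,0],[0.0785,-0.0295,0],[0.0785,-0.0295,0.01],[0.0785,-0.0295,0.03],[0.0785,-0.0295,0.055],[0.0785,-0.0295,0.07]],"rotation":[[0,0,0],[0,0,0],[0,0,0],[0,0,0],[0,0,0],[0,0,0],[0,0,0],[0,0,0]]}';python3 -c "
from h import *
go(452,209.2,40.5)"
```

```text
time: 18.65
tool_pos: [459.0, 128.2, 138.5]
tcp_rot: [-3.139, 0.001, 1.321]
contact_force: [0.6, -0.6, -0.2]
grip_width: 75.3
finger_force: 0.0
time: 19.65
tool_pos: [451.3, 207.9, 68.1]
tcp_rot: [-3.14, 0.001, 1.318]
contact_force: [-0.1, 0.1, -0.3]
grip_width: 75.1
finger_force: 0.0
dp [0.0015 0.0004 0.0276] rot [-0.0018  0.0013 -0.0017]
```

```bash
python3 -m pendant '{"dp":[[0,0,0.012],[0,0,0.023],[0,0,0.028],[0,0,0.029]],"rotation":[[0,0,0],[0,0,0],[0,0,0],[0,0,0]]}' && python3 -m pendant '{"dp":[[0,0,0],[0,0,0],[0,0,0],[0,0,0],[0,0,0],[0,0,0],[0,0,0],[0,0,0]],"rotation":[[0,0,0],[0,0,0],[0,0,0],[0,0,0],[0,0,0],[0,0,0],[0,0,0],[0,0,0]]}' 0.02; python3 -m pendant '{"dp":[[0,0,-0.005],[0,0,-0.015],[0,0,-0.04],[0,0,-0.07],[0,0,-0.1]],"rotation":[[0,0,0],[0,0,0],[0,0,0],[0,0,0],[0,0,0]]}'; python3 -c "
from h import *
go(515.8,-187,140)"
```

```text
time: 20.15
tool_pos: [451.9, 209.1, 40.6]
tcp_rot: [3.142, 0.0, 1.32]
contact_force: [0.3, -0.1, -0.6]
grip_width: 75.2
finger_force: 0.0
time: 21.15
tool_pos: [451.9, 209.1, 40.7]
tcp_rot: [3.141, 0.0, 1.32]
contact_force: [-0.7, -0.2, 0.6]
grip_width: 28.9
finger_force: 30.0
time: 21.78
tool_pos: [451.8, 209.1, 142.2]
tcp_rot: [3.141, -0.0, 1.32]
contact_force: [0.1, 0.1, -0.7]
grip_width: 29.0
finger_force: 30.0
dp [-0.3678  0.1604  0.0023] rot [ 0.0003 -0.0001 -0.0002]
```

```bash
python3 -m pendant '{"dp":[[-0.02,0.009,0],[-0.06,0.026,0],[-0.105,0.046,0],[-0.15,0.065,0],[-0.195,0.085,0],[-0.24,0.105,0],[-0.285,0.124,0],[-0.325,0.142,0]],"rotation":[[0,0,0],[0,0,0],[0,0,0],[0,0,0],[0,0,0],[0,0,0],[0,0,0],[0,0,0]]}' && python3 -m pendant '{"dp":[[-0.03,0.013,0],[-0.043,0.0185,0],[-0.043,0.0185,0.01],[-0.043,0.0185,0.03],[-0.043,0.0185,0.055],[-0.043,0.0185,0.075],[-0.043,0.0185,0.08],[-0.043,0.0185,0.08]],"rotation":[[0,0,0],[0,0,0],[0,0,0],[0,0,0],[0,0,0],[0,0,0],[0,0,0],[0,0,0]]}';python3 -c "
from h import *
go(515.8,-187,42)"
```

```text
time: 22.78
tool_pos: [508.8, -142.8, 141.5]
tcp_rot: [3.141, 0.0, 1.319]
contact_force: [1.5, -0.2, -0.8]
grip_width: 28.8
finger_force: 30.0
time: 23.78
tool_pos: [515.9, -186.3, 60.7]
tcp_rot: [-3.141, -0.0, 1.321]
contact_force: [-0.2, 0.2, -1.0]
grip_width: 29.1
finger_force: 30.0
dp [-0.0007  0.0001  0.0187] rot [-0.0005 -0.0002  0.0008]
```

```bash
python3 -m pendant '{"dp":[[0,0,0.007],[0,0,0.013],[0,0,0.017],[0,0,0.019],[0,0,0.019]],"rotation":[[0,0,0],[0,0,0],[0,0,0],[0,0,0],[0,0,0]]}' && python3 -m pendant '{"dp":[[0,0,0],[0,0,0],[0,0,0],[0,0,0],[0,0,0],[0,0,-0.03],[0,0,-0.07],[0,0,-0.1]],"rotation":[[0,0,0],[0,0,0],[0,0,0],[0,0,0],[0,0,0],[0,0,0],[0,0,0],[0,0,0]]}' 0.075;python3 -c "
from h import *
go(435.3,157,140)"
```

```text
time: 24.4
tool_pos: [516.0, -187.3, 41.8]
tcp_rot: [3.141, 0.0, 1.32]
contact_force: [-0.1, 0.3, -1.2]
grip_width: 28.9
finger_force: 30.0
time: 25.4
tool_pos: [516.2, -187.4, 143.3]
tcp_rot: [3.14, 0.0, 1.32]
contact_force: [-0.3, -0.2, -1.1]
grip_width: 75.0
finger_force: 0.0
dp [ 0.3135 -0.1639  0.003 ] rot [ 0.0012  0.0003 -0.0002]
```

```bash
python3 -m pendant '{"dp":[[0.02,-0.01,0],[0.06,-0.031,0],[0.105,-0.055,0],[0.15,-0.078,0],[0.195,-0.102,0],[0.24,-0.125,0],[0.28,-0.146,0],[0.305,-0.16,0]],"rotation":[[0,0,0],[0,0,0],[0,0,0],[0,0,0],[0,0,0],[0,0,0],[0,0,0],[0,0,0]]}' && python3 -m pendant '{"dp":[[0.0085,-0.004,0],[0.0085,-0.004,0.01],[0.0085,-0.004,0.03],[0.0085,-0.004,0.055],[0.0085,-0.004,0.07],[0.0085,-0.004,0.07]],"rotation":[[0,0,0],[0,0,0],[0,0,0],[0,0,0],[0,0,0],[0,0,0]]}';python3 -c "
from h import *
go(435.3,157,40.5)"
```

```text
time: 26.4
tool_pos: [434.4, 150.2, 140.6]
tcp_rot: [-3.139, 0.001, 1.322]
contact_force: [-0.2, -0.0, 0.3]
grip_width: 74.9
finger_force: 0.0
time: 27.15
tool_pos: [434.0, 155.9, 70.1]
tcp_rot: [-3.138, 0.002, 1.318]
contact_force: [-0.3, 0.2, 0.8]
grip_width: 74.9
finger_force: 0.0
dp [0.0014 0.0011 0.0296] rot [-0.0032  0.0018 -0.0018]
```

```bash
python3 -m pendant '{"dp":[[0,0,0.012],[0,0,0.023],[0,0,0.03],[0,0,0.031]],"rotation":[[0,0,0],[0,0,0],[0,0,0],[0,0,0]]}' && python3 -m pendant '{"dp":[[0,0,0],[0,0,0],[0,0,0],[0,0,0],[0,0,0],[0,0,0],[0,0,0],[0,0,0]],"rotation":[[0,0,0],[0,0,0],[0,0,0],[0,0,0],[0,0,0],[0,0,0],[0,0,0],[0,0,0]]}' 0.02; python3 -m pendant '{"dp":[[0,0,-0.005],[0,0,-0.015],[0,0,-0.04],[0,0,-0.07],[0,0,-0.1]],"rotation":[[0,0,0],[0,0,0],[0,0,0],[0,0,0],[0,0,0]]}'; python3 -c "
from h import *
go(531,-129,140)"
```

```text
time: 27.65
tool_pos: [434.6, 157.1, 40.1]
tcp_rot: [-3.141, 0.001, 1.32]
contact_force: [0.1, 0.5, 0.2]
grip_width: 75.1
finger_force: 0.0
time: 28.65
tool_pos: [435.0, 157.2, 40.7]
tcp_rot: [3.141, 0.0, 1.32]
contact_force: [1.0, -0.4, 0.8]
grip_width: 29.5
finger_force: 30.0
time: 29.28
tool_pos: [434.8, 157.1, 142.2]
tcp_rot: [3.141, 0.0, 1.32]
contact_force: [-0.3, -0.4, -1.3]
grip_width: 29.0
finger_force: 30.0
dp [-0.2533  0.1643  0.0023] rot [ 0.0002  0.     -0.0002]
```

```bash
python3 -m pendant '{"dp":[[-0.015,0.01,0],[-0.045,0.029,0],[-0.085,0.055,0],[-0.125,0.081,0],[-0.165,0.107,0],[-0.205,0.133,0],[-0.235,0.152,0],[-0.253,0.164,0]],"rotation":[[0,0,0],[0,0,0],[0,0,0],[0,0,0],[0,0,0],[0,0,0],[0,0,0],[0,0,0]]}' && python3 -m pendant '{"dp":[[0,0,0],[0,0,0.01],[0,0,0.03],[0,0,0.055],[0,0,0.075],[0,0,0.08],[0,0,0.08]],"rotation":[[0,0,0],[0,0,0],[0,0,0],[0,0,0],[0,0,0],[0,0,0],[0,0,0]]}';python3 -c "
from h import *
go(531,-129,42)"
```

```text
time: 30.28
tool_pos: [531.2, -130.2, 141.2]
tcp_rot: [3.141, 0.0, 1.318]
contact_force: [0.6, 0.6, -1.0]
grip_width: 29.2
finger_force: 30.0
time: 31.15
tool_pos: [530.8, -127.9, 60.7]
tcp_rot: [-3.141, -0.0, 1.321]
contact_force: [0.6, 0.1, -0.2]
grip_width: 28.8
finger_force: 30.0
dp [-0.0011  0.0004  0.0187] rot [-0.0005 -0.0001  0.0008]
```

Set down, then raise well clear and back toward +y so the wrist camera can check.

```bash
python3 -m pendant '{"dp":[[0,0,0.007],[0,0,0.013],[0,0,0.017],[0,0,0.019],[0,0,0.019]],"rotation":[[0,0,0],[0,0,0],[0,0,0],[0,0,0],[0,0,0]]}' && python3 -m pendant '{"dp":[[0,0,0],[0,0,0],[0,0,0],[0,0,0],[0,0,0],[0,0,-0.03],[0,0,-0.07],[0,0,-0.11]],"rotation":[[0,0,0],[0,0,0],[0,0,0],[0,0,0],[0,0,0],[0,0,0],[0,0,0],[0,0,0]]}' 0.075 && python3 -m pendant '{"dp":[[0,0,-0.05],[-0.02,0,-0.1],[-0.06,0,-0.14],[-0.1,0,-0.155],[-0.12,0,-0.155],[-0.12,0,-0.155]],"rotation":[[0,0,0],[0,0,0],[0,0,0],[0,0,0],[0,0,0],[0,0,0]]}';python3 - <<'E'
from h import *
import cv2
T=tool();c=vision.capture("wrist");np.save("P3.npy",T@c["T_tool_cam"])
cv2.imwrite("pics/w3.png",c["pixels"][:,:,::-1])
E
```

```text
time: 31.78
tool_pos: [531.0, -128.7, 41.8]
tcp_rot: [3.142, 0.0, 1.32]
contact_force: [-1.1, 0.2, -1.5]
grip_width: 28.9
finger_force: 30.0
time: 32.78
tool_pos: [530.8, -128.6, 152.8]
tcp_rot: [-3.141, 0.0, 1.32]
contact_force: [0.2, -0.2, -0.9]
grip_width: 75.1
finger_force: 0.0
time: 33.52
tool_pos: [500.6, -245.3, 305.4]
tcp_rot: [-3.14, -0.001, 1.318]
contact_force: [0.3, 0.9, -0.9]
grip_width: 74.8
finger_force: 0.0
```

View pics/w3.png

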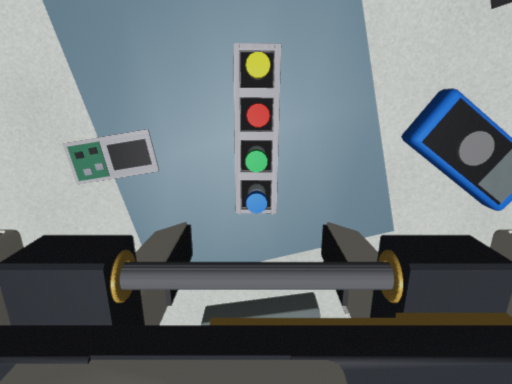

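All four bottles are upright in the wells. From the left the order is yellow, red, green, blue, with caps at (258,65), (258,115), (257,161) and (257,203). I'll check the positions against the rack.

```bash
python3 - <<'E'
from h import *
np.set_printoptions(precision=1,suppress=True)
c=vision.capture("wrist");P=np.load("P3.npy")
print(ray(c,[(258,65),(258,115),(257,161),(257,203)],68,P))
q=ray(c,[(234.5,44),(281,44),(276,213),(236,213)],24,P);m=q.mean(0);print(m)
E
python3 -c "
from plant import workorder
print(workorder.close_job())"
```

```text
[[ 531.9 -129.8   68. ]
 [ 517.1 -187.3   68. ]
 [ 500.9 -244.7   68. ]
 [ 486.  -302.    68. ]]
[ 508.  -216.2   24. ]
the job is handed in; nothing more can be done
None
```

All four bottles stand upright in the aluminium rack in reverse order (yellow, red, green, blue from the left), each within about 2–3 mm of its well centre by the wrist camera; I handed the job in at about 34 s of the 109 s, and it gave no verdict.

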